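# Flip the findings box shut in one stroke

## Robot

A 6-joint arm with a two-finger parallel gripper is mounted at the origin on a cart in front of the work surface, level with it; the furniture and walls round the work are solid. World frame = base frame: x ahead of the robot, y to its left, z up, the work surface at z = 0. Lengths are in m, angles in degrees, forces in N, time in s.
With the tool pointing down it reaches from about 0.275 to 0.725 m from the base axis. Payload 5.6 kg.
Tool frame: the origin (TCP) lies between the finger pads, 19 mm behind the fingertips; this is the grasp point; z points along the fingers, y is the line along which they close (so a half turn about z gives the same grasp; the last joint's range is limited). The gripper opens to 85 mm and grips with 20 to 120 N. Pads are 22 mm wide; open, the fingers measure 114 mm over their backs; the gripper's body (76 mm by 85 mm) begins 54 mm behind the grasp point. The pads swing forward as they close: fully open they stand 13 mm farther back than shut.
Start: joints at [92.223, 14.616, 6.199, 0, -81.583, -16.306], TCP at [0.134, 0.533, 0.25] pointing down, gripper open.
Joint ranges: [-168.99, 168.99], [-69.2, 112.95], [-62.41, 85.93], [-164.36, 98.24], [-168.68, -3.75], [-174.98, 174.98]. Speed limits (degrees/s): [147.25, 147.25, 180, 180, 180, 180].

## Interface

Orientations are given as [roll, pitch, yaw] about the fixed x, y, z axes, in that order (R = Rz(yaw) Ry(pitch) Rx(roll)).
In Python, from bench import env gives the robot as it stands.
- The arm moves only by the tool creep_tool, called after "Call:" as a command line: name --pt "numbers of a row" for each row, then --argument value for the rest. Schema: {"type":"object","properties":{"offsets":{"type":"array","items":{"type":"array","items":{"type":"number"},"minItems":7,"maxItems":7},"minItems":1,"maxItems":10},"grip_force":{"type":"number"},"only":{"type":"string"},"quiet":{"type":"boolean"},"lines":{"type":"string"}},"required":["offsets"],"additionalProperties":false}. offsets is a list of rows, 1 to 10 of them, each of 7 numbers: a rotation vector rx, ry, rz in degrees, then dx, dy, dz in m, then the finger opening in m; each row shifts and turns the commanded pose from where the row before left it, along the tool's axes as they then stand; what a row does not reach is not made up. A row lasts 1/8 s, in which the tool goes at most 0.0625 m and 10.7 degrees, less where a joint would pass 70% of its speed; a pose out of reach is approached as far as the arm can. The fingers move at their own pace and stop on an object; grip_force is the grip in N (left out, the last holds). Time passes only in rows, so rows that do not move let the fingers close. The tool returns the time, the measured TCP pose, the force, the opening and the grip force at its end. only (a regular expression) keeps the lines of the reply that match it, lines (a string "A,B") keeps lines A to B, and quiet returns only ok. Input that does not fit is refused with a message, and nothing moves.
- env.state(): the state, without advancing time (a new reading comes with each control period).
- env.get_image(name): name is "scene" or "side" or "wrist"; returns the picture (420x560x3 uint8, blue, green, red); there is no depth.
- env.calibration(name): a dict with "intrinsics" (3x3 intrinsics, pixels), "rvec" (rotation vector, rad) and "tvec" (3), from world to camera coordinates, as OpenCV has them; the wrist camera has in their place "hand_eye" (4x4, takes a point from camera to tool coordinates, whose origin is the TCP and whose axes are the flange's). Camera axes: x right, y down, z forward; pixel columns grow to the right and rows downward; lengths in m; the calibration is good to about 2 mm. A picture is of the moment at which its call begins: read the wrist's pose just before it. calibration takes no time and is no camera call.
- env.job_done(): hands the job in; it is judged then, once.
The state is a dict: "time": time; "joints": joint angles; "qvel": joint speeds; "tau": joint torques, N m; "eef_pos": TCP position; "eef_rot": TCP orientation; "force": force on the tool from outside, world axes, zero at the start; "torque": the same for the moment, N m; "finger_gap": finger opening in m; "grasp_force": force on a finger pad.
Only numpy, scipy, OpenCV 4.12 (cv2) and the standard library are available. Lean on these libraries where they do the work, as an engineer would, in place of code of your own. Each camera call takes 0.05 s, during which the arm holds its last target. There are 200 camera calls.

## Task

The four flip-top lids of the long grey findings box stand open. With the fingertips together, stroke gently once along the row, starting at the end where the first lid's hinge is on the outside, so that each lid in turn is folded down ahead of the fingertips and left lying flat, fully shut; stay low over the box until the last lid is down, then move the hand clear. Do not pick up or shove the box, and leave everything else on the stall where it is.

Things in the scene. Friction and masses are not known exactly. Their poses are not given: they have to be found in the camera images.
- findings_box: Loose grey plastic box, 46 mm wide (x), 172 mm long (y), 30 mm high, about 0.85 kg, standing on the table; slides if pushed with about 4 N or more. Origin: centre of its underside, z up. Four compartments in a row along y hold beads, rings and ear hooks; each has its own frosted lid (0 at the +y end, 3 at the -y end). Shut lids are level, their tops 33.2 mm above the underside.
- lid0 (a joint): Opening angle of lid 0, rad: 0 = shut, 1.35 = the stop. 46 mm wide, 3 mm thick, 36.5 mm long from the pin of its 9 mm hinge barrel, at its +y end (pin: box y = 79.5, z = 28.7 mm). Friction holds it where it is left above 0.35 rad; below 0.3 it drops shut. It yields to about 1 N. Fingertips moving to box -y, 1 to 7 mm above shut level, fold it down; moving to +y they catch under it.
- lid1 (a joint): Opening angle of lid 1, rad: 0 = shut, 1.35 = the stop. 46 mm wide, 3 mm thick, 36.5 mm long from the pin of its 9 mm hinge barrel, at its +y end (pin: box y = 37.5, z = 28.7 mm). Friction holds it where it is left above 0.35 rad; below 0.3 it drops shut. It yields to about 1 N. Fingertips moving to box -y, 1 to 7 mm above shut level, fold it down; moving to +y they catch under it.
- lid2 (a joint): Opening angle of lid 2, rad: 0 = shut, 1.35 = the stop. 46 mm wide, 3 mm thick, 36.5 mm long from the pin of its 9 mm hinge barrel, at its +y end (pin: box y = -4.5, z = 28.7 mm). Friction holds it where it is left above 0.35 rad; below 0.3 it drops shut. It yields to about 1 N. Fingertips moving to box -y, 1 to 7 mm above shut level, fold it down; moving to +y they catch under it.
- lid3 (a joint): Opening angle of lid 3, rad: 0 = shut, 1.35 = the stop. 46 mm wide, 3 mm thick, 36.5 mm long from the pin of its 9 mm hinge barrel, at its +y end (pin: box y = -46.5, z = 28.7 mm). Friction holds it where it is left above 0.35 rad; below 0.3 it drops shut. It yields to about 1 N. Fingertips moving to box -y, 1 to 7 mm above shut level, fold it down; moving to +y they catch under it.
- lid0_lip (a point): Middle (box x = 0) of the free edge of lid 0, on its upper face, 36.5 mm along from its hinge pin; moves with the lid. A thin thumb tab sticks out 6 mm at the -x side near it.
- lid1_lip (a point): Middle (box x = 0) of the free edge of lid 1, on its upper face, 36.5 mm along from its hinge pin; moves with the lid. A thin thumb tab sticks out 6 mm at the -x side near it.
- lid2_lip (a point): Middle (box x = 0) of the free edge of lid 2, on its upper face, 36.5 mm along from its hinge pin; moves with the lid. A thin thumb tab sticks out 6 mm at the -x side near it.
- lid3_lip (a point): Middle (box x = 0) of the free edge of lid 3, on its upper face, 36.5 mm along from its hinge pin; moves with the lid. A thin thumb tab sticks out 6 mm at the -x side near it.
- marker: Bystander: loose marker pen, 136 mm long, 15 mm thick, lying beside the box, roughly along its -x side, about 50 mm from the box's middle line. Origin: underside, near the middle.
- tape_roll: Bystander: loose roll of tape lying flat, 52 mm across, 18 mm high, beside the box's +x side. Origin: centre of underside.
- card_reader: Bystander: loose card reader with keys, 115 x 66 x 22 mm, lying flat. Origin: centre of underside.
- stamp: Bystander: loose wooden stamp with a turned knob, 32 x 48 x 67 mm, upright. Origin: centre of underside.
- ink_pad: Bystander: loose shut ink pad tin, 57 x 87 x 17 mm. Origin: centre of underside.
- scissors: Bystander: loose small scissors, 56 x 145 x 8 mm, lying flat. Origin: centre of underside.
- glue_bottle: Bystander: loose small glue bottle, 40 mm across, 101 mm high, upright. Origin: centre of underside.
Things that resemble listed ones, but are neither listed nor needed, are in the scene too. There is more than one size of the findings_box; the job needs the larger.

How it is judged:
By the outcome, as a careful person would: the job done as asked, in the order asked, and still so for the second after the job is handed in, with the robot touching nothing.
It also fails if it takes over 35 s, if anything falls off the work surface, if the arm or the gripper's body presses on something with over 40 N, if the wrist force passes 120 N, or if a joint passes its speed limit or range.

## Working session

There is one attempt and no reset: what is moved stays moved. The work goes in short steps, Python scripts to look and compute and a tool call to move; the robot and the scene stay as the last step left them, time stands still between calls to the robot, and variables do not carry over. Pictures are saved under pics/ and viewed, at most 10 in all, crops included, and the job is handed in when it is done.

```bash
mkdir -p pics
```

Run:
```python
from bench import env
import cv2
for n in("scene","side"):
    cv2.imwrite(f"pics/{n}0.png",env.get_image(n))
    c=env.calibration(n);print(n,c)
s=env.state();print(s["eef_pos"],s["eef_rot"],s["time"],s["finger_gap"])
print(env.calibration("wrist"))
cv2.imwrite("pics/wrist0.png",env.get_image("wrist"))
```

```text
scene {'intrinsics': array([[523.64174835,   0.        , 284.00198416],
       [  0.        , 523.64174835, 216.67370635],
       [  0.        ,   0.        ,   1.        ]]), 'rvec': array([ 2.15571401, -0.71486265,  0.3292796 ]), 'tvec': array([-0.43046929,  0.28385248,  0.89599051])}
side {'intrinsics': array([[501.93109821,   0.        , 273.43965547],
       [  0.        , 501.93109821, 203.47375148],
       [  0.        ,   0.        ,   1.        ]]), 'rvec': array([ 1.95991703, -0.30176877,  0.23586747]), 'tvec': array([-0.49673758,  0.127024  ,  1.13141548])}
[0.13367606 0.53308377 0.24919156] [ 1.79902753e+02 -3.23265290e-03 -1.40875676e+01] 0.1 0.085230603459999
{'intrinsics': array([[331.84810997,   0.        , 278.92790635],
       [  0.        , 331.84810997, 210.34881705],
       [  0.        ,   0.        ,   1.        ]]), 'hand_eye': array([[-3.98970731e-04, -9.56418215e-01, -2.92000066e-01,
         7.51765667e-02],
       [ 9.99999638e-01, -6.00848699e-04,  6.01684980e-04,
        -2.65483799e-04],
       [-7.50910335e-04, -2.91999720e-01,  9.56418109e-01,
        -1.24790772e-01],
       [ 0.00000000e+00,  0.00000000e+00,  0.00000000e+00,
         1.00000000e+00]])}
```

View pics/scene0.png

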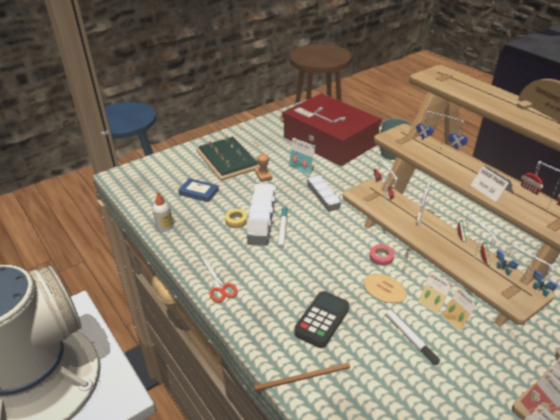

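View pics/side0.png

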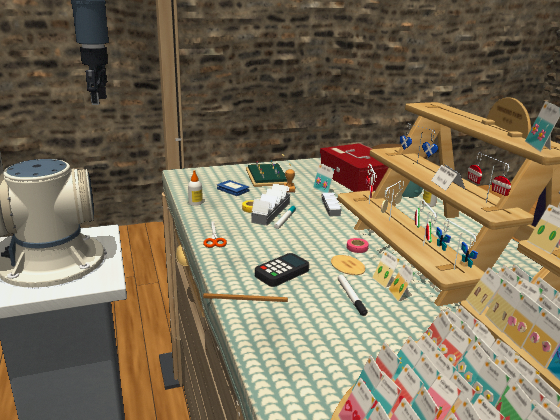

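View pics/wrist0.png

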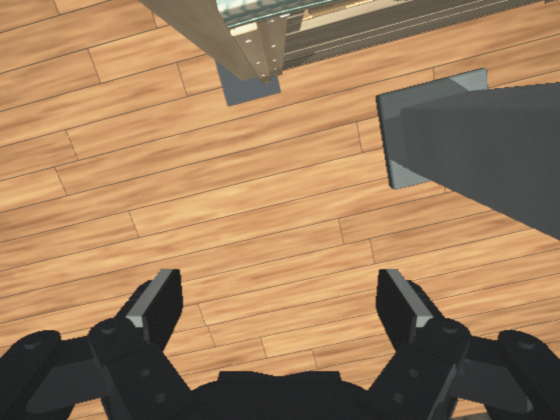

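The scene view shows the large box with lids open near (261,214) and the small one at (323,191). The marker is at (283,226) and the tape roll at (236,217). The side view shows the box at (270,205). The wrist view shows only floor.

Create h.py:
```python
from bench import env
import cv2,numpy as np
def K(n):
    c=env.calibration(n);return c["intrinsics"],cv2.Rodrigues(np.array(c["rvec"]))[0],np.array(c["tvec"])
def px(n,uv,z):
    k,R,t=K(n);d=R.T@np.linalg.inv(k)@np.array([*uv,1.]);o=-R.T@t
    return o+d*(z-o[2])/d[2]
```

Run:
```python
from h import *
a=cv2.imread("pics/scene0.png")[170:255,215:305];b=cv2.imread("pics/side0.png")[175:235,232:312]
a=cv2.resize(a,None,fx=4.4,fy=4.4,interpolation=cv2.INTER_CUBIC);b=cv2.resize(b,None,fx=5,fy=5,interpolation=cv2.INTER_CUBIC)
o=np.zeros((374,800,3),np.uint8);o[:a.shape[0],:a.shape[1]]=a;o[:b.shape[0],400:800]=b;cv2.imwrite("pics/crop1.png",o)
for uv in((247,238),(270,243),(273,186),(261,214),(283,226),(236,217),(262,170),(323,191)):print(uv,px("scene",uv,0).round(3))
```

```text
(247, 238) [ 0.5    0.093 -0.   ]
(270, 243) [0.531 0.047 0.   ]
(273, 186) [0.663 0.221 0.   ]
(261, 214) [0.574 0.145 0.   ]
(283, 226) [0.589 0.078 0.   ]
(236, 217) [0.52  0.171 0.   ]
(262, 170) [0.683 0.299 0.   ]
(323, 191) [0.751 0.127 0.   ]
```

View pics/crop1.png

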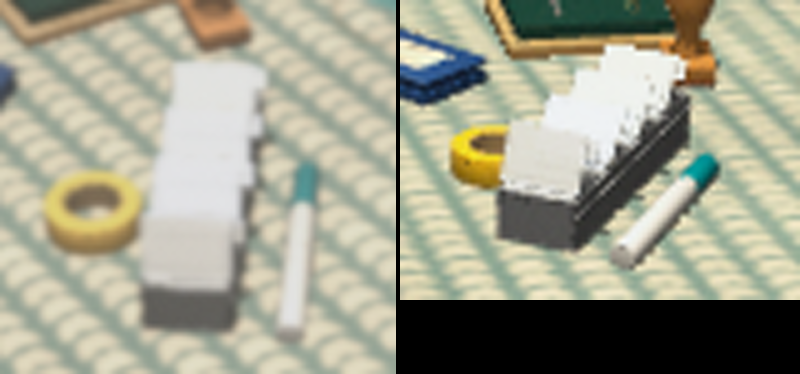

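The crop shows the marker on the box's right (-x) and the tape on its left (+x). So +y, and lid 0 with its hinge, is the near end, and the stroke runs near to far. I'll fit the box pose from corner pixels in both views.

Add to h.py:
```python
from scipy.optimize import least_squares
def proj(n,P):
    k,R,t=K(n);q=k@(R@P+t);return q[:2]/q[2]
def box(p,l):
    c,s=np.cos(p[2]),np.sin(p[2]);x,y,z=l
    return np.array([p[0]+c*x-s*y,p[1]+s*x+c*y,z])
```

Run:
```python
from h import *
h=.023;L=.086
O=[("scene",(247.5,243.9),(h,L,0)),("scene",(267.7,244.3),(-h,L,0)),
("side",(251.4,222.4),(h,L,0)),("side",(267,224.4),(-h,L,0)),("side",(289.6,200),(-h,-L,0)),("side",(290,194),(-h,-L,.03))]
f=lambda p:np.concatenate([proj(n,box(p,l))-uv for n,uv,l in O])
r=least_squares(f,[.58,.13,np.radians(-120)],loss="soft_l1")
p=r.x;print(p[:2],np.degrees(p[2]),f(p).round(1),[box(p,(0,y,0)).round(3) for y in(L,-L)])
s=env.state();print(s["eef_pos"],s["eef_rot"])
for y in np.r_[p[2],p[2]+np.pi]:print(np.degrees(y))
```

```text
[0.56091373 0.12683153] -219.81777988561072 [-0.6  0.2 -0.2  0.4  0.4 -0.8  0.8  0.2 -0.   1.6 -0.  -1.9] [array([0.506, 0.061, 0.   ]), array([0.616, 0.193, 0.   ])]
[0.13369541 0.53315497 0.24931381] [ 1.79918197e+02 -4.41881479e-03 -1.40850154e+01]
-219.81777988561072
-39.81777988561073
```

Run:
```python
from h import *
# post: vertical; scene line & side line -> planes containing vertical
def hor(n,a,b):
    k,R,t=K(n);o=-R.T@t;i=np.linalg.inv(k)
    da,db=[R.T@i@np.array([*q,1.]) for q in(a,b)]
    return da,db,o
def f(v,Q=[("scene",(75,50)),("scene",(107,180)),("side",(168,60)),("side",(171,160))]):
    return np.concatenate([proj(n,np.array([v[0],v[1],v[2+j]]))-uv for j,(n,uv) in enumerate(Q)])
r=least_squares(f,[.5,.5,.5,.1,.5,.1]);print(r.x.round(3),r.fun.round(1))
```

```text
[ 0.343  0.527  0.337 -0.015  0.363  0.04 ] [-1.2  0.3  1.4 -0.4 -1.2  0.1  1.3 -0.1]
```

Call:
creep_tool --pt "0 0 0 0 0.06 0 0" --pt "0 0 0 0 0.06 0 0" --pt "0 0 0 0 0.06 0 0" --pt "0 0 0 0.055 0.016 0 0" --pt "0 0 0 0.055 0.016 0 0" --pt "0 0 0 0.055 0.016 0 0" --pt "0 0 0 0.055 0.016 0 0" --pt "0 0 0 0.055 0.016 0 0" --pt "0 0 0 0.055 0.016 0 0" --pt "0 0 0 0.055 0.016 0 0" --grip_force 20

```text
time: 1.4
eef_pos: [0.4376, 0.1551, 0.2499]
eef_rot: [-180.0, 0.0, -14.1]
force: [0.6, 1.7, -0.6]
finger_gap: 0.0002
grasp_force: 0.0
```

```bash
python3 -c "
from bench import env;print(env.state()['joints'])"
```

```text
[ 3.89342011e+01  4.83822678e+00 -5.76358327e+00 -1.32822177e-02
 -7.93941519e+01  3.69689997e+01]
```

Call:
creep_tool --pt "0 0 0 0.055 0.016 0 0" --pt "0 0 0 0.055 0.016 0 0" --pt "0 0 10.5 0 0 0 0" --pt "0 0 10.5 0 0 0 0" --pt "0 0 10.5 0 0 0 0" --pt "0 0 10.5 0 0 0 0" --pt "0 0 10.5 0 0 0 0" --pt "0 0 10.5 0 0 0 0" --pt "0 0 10.5 0 0 0 0" --pt "0 0 10.5 0 0 0 0"

```text
time: 2.65
eef_pos: [0.5349, 0.0987, 0.2496]
eef_rot: [180.0, -0.0, -98.4]
force: [0.4, -0.9, -0.4]
finger_gap: 0.0002
grasp_force: 0.0
```

Call:
creep_tool --pt "0 0 10.5 0 0 0 0" --pt "0 0 10.5 0 0 0 0" --pt "0 0 10.5 0 0 0 0" --pt "0 0 0 0 0 0 0" --pt "0 0 0 0 0 0 0"

```text
time: 3.28
eef_pos: [0.535, 0.0988, 0.2498]
eef_rot: [180.0, -0.0, -129.4]
force: [0.1, 0.3, -0.6]
finger_gap: 0.0001
grasp_force: 0.0
```

Add to h.py:
```python
from scipy.spatial.transform import Rotation as Ro
def wristK(s):
    c=env.calibration("wrist");T=np.eye(4);T[:3,:3]=Ro.from_euler("xyz",s["eef_rot"],degrees=True).as_matrix();T[:3,3]=s["eef_pos"]
    M=np.linalg.inv(T@c["hand_eye"]);return c["intrinsics"],M
```

Run:
```python
from h import *
import pickle
s=env.state();im=env.get_image("wrist");pickle.dump(s,open("s1.pkl","wb"))
cv2.imwrite("pics/w1.png",im);print(s["eef_pos"],s["eef_rot"])
```

```text
[0.53500696 0.09876848 0.24983564] [ 1.79988382e+02 -1.42419717e-02 -1.29380312e+02]
```

View pics/w1.png

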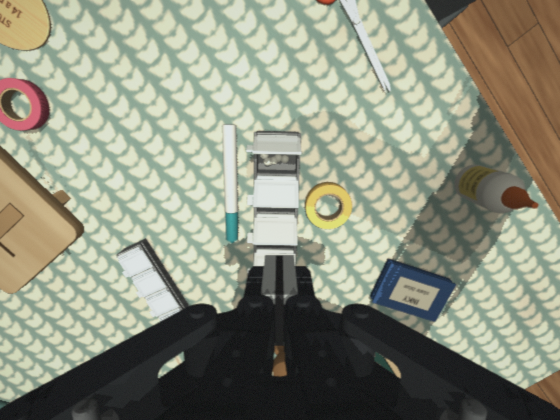

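The wrist view shows the near end of the box (lid 0) at about (278,130), with the marker on the left and the tape on the right at (328,205). Zooming for the corners.

Run:
```python
import cv2
im=cv2.imread("pics/w1.png")[120:270,220:320]
cv2.imwrite("pics/w1c.png",cv2.resize(im,None,fx=4,fy=4,interpolation=cv2.INTER_CUBIC))
```

```text
(no output)
```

View pics/w1c.png

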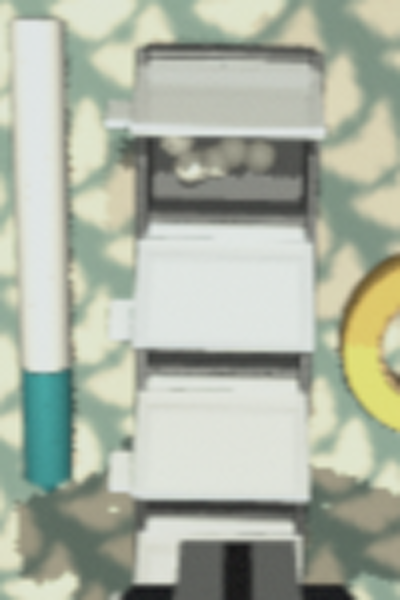

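The crop shows the end rim corners at (138,48) and (320,50). The free-edge corners are at (133,136)/(325,136) for lid 0, (132,351)/(310,350) for lid 1 and (134,500)/(308,500) for lid 2.

Run:
```python
from h import *
import pickle
s=pickle.load(open("s1.pkl","rb"));k,M=wristK(s)
def pw(P):
    q=k@(M@np.r_[P,1])[:3];return q[:2]/q[2]
C=lambda u,v:np.array([220+u/4,120+v/4])
h=.023;L=.086
O=[("scene",(247.5,243.9),(h,L,0)),("scene",(267.7,244.3),(-h,L,0)),
("side",(251.4,222.4),(h,L,0)),("side",(267,224.4),(-h,L,0))]
pins=[.0795,.0375,-.0045]
lc=[[(133,136),(325,136)],[(132,351),(310,350)],[(134,500),(308,500)]]
def lid(p,i,x):
    a=p[3+i];return box(p,(x,pins[i]-.0365*np.cos(a)+.0045*np.sin(a),.0287+.0365*np.sin(a)+.0045*np.cos(a)))
def f(p):
    r=[pw(box(p,(-h,L,.03)))-C(138,48),pw(box(p,(h,L,.03)))-C(320,50)]
    for i in range(3):
        for x,c in zip((-h,h),lc[i]): r.append((pw(lid(p,i,x))-C(*c)))
    r+=[.3*(proj(n,box(p,l))-uv) for n,uv,l in O]
    return np.concatenate(r)
r=least_squares(f,[.56,.127,np.radians(140),1.2,1.2,1.2]);p=r.x
print(p[:2],np.degrees(p[2]),p[3:],r.fun.round(1))
R=Ro.from_euler("xyz",s["eef_rot"],degrees=True).as_matrix()
st=env.state()
for by,z in((.13,.25),(.13,.0565),(-.10,.0565)):
    P=box(p,(0,by,z));print(P.round(4),(R.T@(P-st["eef_pos"])).round(4))
```

```text
[0.55976629 0.1227066 ] 139.54996934501443 [1.13909705 0.76273702 0.85007805] [ 0.  -0.3 -0.1  0.1 -1.2 -0.4  0.2  0.5 -0.2 -0.4  1.4  0.6 -0.6 -0.3
  0.7  0.4 -0.1  0.4  0.   0.5  0.  -0.1  0.1  0.3]
[0.4754 0.0238 0.25  ] [ 0.0958 -0.0015 -0.0001]
[0.4754 0.0238 0.0565] [ 0.0957 -0.0015  0.1934]
[0.6246 0.1988 0.0565] [-0.1342 -0.0058  0.1933]
```

Call:
creep_tool --pt "0 0 1.07 0 0 0 0" --pt "0 0 0 0.048 -0.0033 0 0" --pt "0 0 0 0.048 0 0 0" --pt "0 0 0 0 0 0.05 0" --pt "0 0 0 0 0 0.05 0" --pt "0 0 0 0 0 0.05 0" --pt "0 0 0 0 0 0.03 0" --pt "0 0 0 0 0 0.0133 0" --pt "0 0 0 0 0 0 0" --pt "0 0 0 0 0 0 0" --grip_force 40

```text
time: 4.58
eef_pos: [0.4762, 0.0241, 0.0581]
eef_rot: [-179.9, 0.1, -130.6]
force: [0.4, 0.2, 0.3]
finger_gap: -0.0003
grasp_force: 0.0
```

Run:
```python
from h import *
a=env.get_image("side")[165:240,215:315];b=env.get_image("scene")[160:270,205:305]
a=cv2.resize(a,(400,300),interpolation=cv2.INTER_CUBIC);b=cv2.resize(b,(400,440),interpolation=cv2.INTER_CUBIC)
o=np.zeros((440,800,3),np.uint8);o[:300,:400]=a;o[:,400:]=b;cv2.imwrite("pics/pre.png",o)
```

```text
(no output)
```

View pics/pre.png

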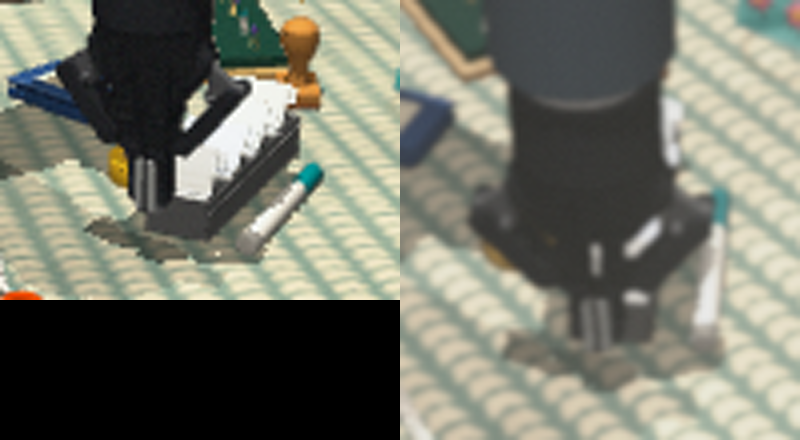

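The picture shows the closed fingertips low, just outside the lid-0 end and centred on the box. I'll lower 1.5 mm and begin the stroke.

Call:
creep_tool --pt "0 0 0 0 0 0.0015 0" --pt "0 0 0 -0.01 0 0 0" --pt "0 0 0 -0.01 0 0 0" --pt "0 0 0 -0.01 0 0 0" --pt "0 0 0 -0.01 0 0 0" --pt "0 0 0 -0.01 0 0 0" --pt "0 0 0 -0.01 0 0 0" --pt "0 0 0 -0.01 0 0 0" --pt "0 0 0 -0.01 0 0 0"

```text
time: 5.8
eef_pos: [0.5276, 0.085, 0.0552]
eef_rot: [180.0, 0.0, -130.7]
force: [0.2, -0.3, -0.3]
finger_gap: 0.0003
grasp_force: 0.0
```

Call:
creep_tool --pt "0 0 0 -0.01 0 0 0" --pt "0 0 0 -0.01 0 0 0" --pt "0 0 0 -0.01 0 0 0" --pt "0 0 0 -0.01 0 0 0" --pt "0 0 0 -0.01 0 0 0" --pt "0 0 0 -0.01 0 0 0" --pt "0 0 0 -0.01 0 0 0"

```text
time: 6.68
eef_pos: [0.5732, 0.1381, 0.0552]
eef_rot: [180.0, 0.0, -130.7]
force: [-0.0, 0.3, 1.0]
finger_gap: -0.0001
grasp_force: 0.0
```

Call:
creep_tool --pt "0 0 0 -0.01 0 0 0" --pt "0 0 0 -0.01 0 0 0" --pt "0 0 0 -0.01 0 0 0" --pt "0 0 0 -0.01 0 0 0" --pt "0 0 0 -0.01 0 0 0" --pt "0 0 0 -0.01 0 0 0" --pt "0 0 0 -0.01 0 0 0" --pt "0 0 0 -0.01 0 0 0" --pt "0 0 0 0 0 0 0"

```text
time: 7.8
eef_pos: [0.6253, 0.1988, 0.055]
eef_rot: [-180.0, 0.0, -130.6]
force: [-0.5, -0.2, -0.3]
finger_gap: -0.0003
grasp_force: 0.0
```

Run:
```python
from h import *
a=env.get_image("side")[165:240,215:315];b=env.get_image("wrist")[0:330,120:440]
a=cv2.resize(a,(400,300),interpolation=cv2.INTER_CUBIC);b=cv2.resize(b,(400,412),interpolation=cv2.INTER_CUBIC)
o=np.zeros((412,800,3),np.uint8);o[:300,:400]=a;o[:,400:]=b;cv2.imwrite("pics/end.png",o)
```

```text
(no output)
```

View pics/end.png

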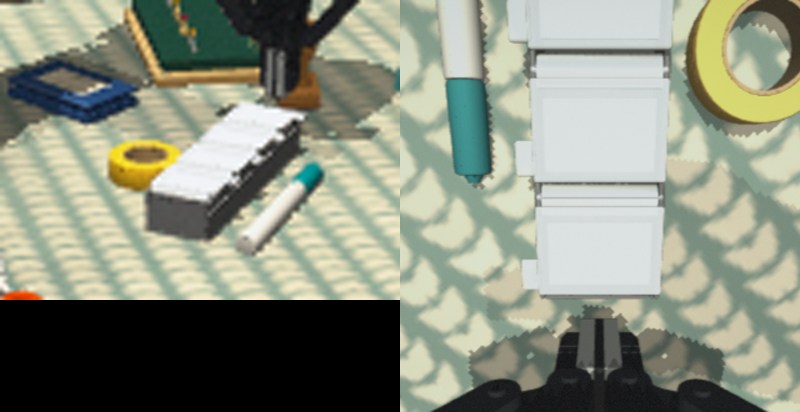

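All four lids lie flat, and the fingertips are just past the far end. Lifting clear.

Call:
creep_tool --pt "0 0 0 0 0 -0.02 0" --pt "0 0 0 0 0 -0.05 0" --pt "0 0 0 0 0 -0.05 0" --pt "0 0 0 0 0 -0.05 0" --pt "0 0 0 0 0 -0.03 0" --pt "0 0 0 0 0 0 0" --pt "0 0 0 0 0 0 0"

```text
time: 8.78
eef_pos: [0.6243, 0.1981, 0.2543]
eef_rot: [179.9, -0.1, -130.7]
force: [-0.4, -0.5, 0.3]
finger_gap: -0.0
grasp_force: 0.0
```

Run:
```python
from h import *
a=env.get_image("side")[165:240,215:315];b=env.get_image("wrist")[0:330,120:440]
a=cv2.resize(a,(400,300),interpolation=cv2.INTER_CUBIC);b=cv2.resize(b,(400,412),interpolation=cv2.INTER_CUBIC)
o=np.zeros((412,800,3),np.uint8);o[:300,:400]=a;o[:,400:]=b;cv2.imwrite("pics/fin.png",o)
```

```text
(no output)
```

View pics/fin.png

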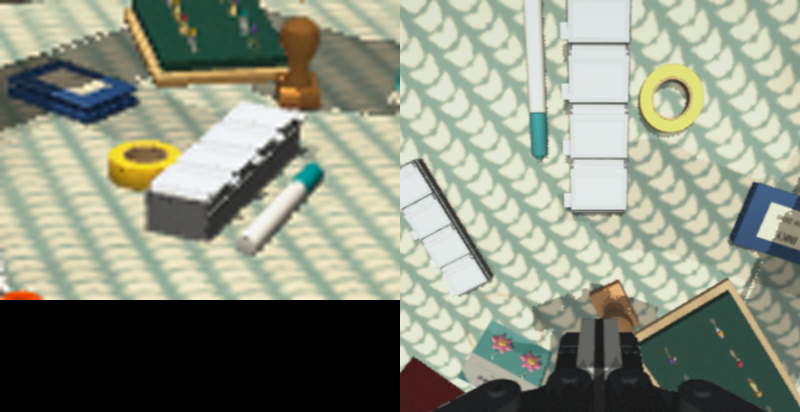

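The final pictures show all four lids shut, the box, marker and tape where they were, and the hand clear.

```bash
python3 -c "
from bench import env;print(env.job_done())"
```

```text
the job is handed in; nothing more can be done
None
```

All four lids were folded down flat in one low stroke from the lid-0 end, the box and everything else seen near it stayed where they were, and the job was handed in at about 9 s with the hand clear.

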